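# Lay the thick inking roller in the empty rest

## Task

Two rubber inking rollers lie side by side in the double roller stand. Lift the thicker one out and lay it gently in the empty single roller rest, with its spindle seated in both V saddles, and let go. Leave the thin roller lying in its place in the stand.

Things in the scene. Friction and masses are not known exactly. Their poses are not given: they have to be found in the camera images.
- thick_roller: roller to move, about 250 g: dark rubber sleeve 40 mm in diameter, 70 mm long (grasp across its middle) on a steel spindle 12 mm thick, 130 mm long, 30 mm of it bare at each end. Origin at the middle of its axis; x runs along the spindle, either way round, and it may be turned about x by any angle. Starts in either place of the stand, the thin roller in the other.
- thin_roller: the other roller, to be left alone: same spindle and sleeve length, but the sleeve is only 22 mm in diameter. Origin at the middle of its axis, x along the spindle.
- stand: double stand, fixed: pale wooden base 134 mm (x) by 150 mm (y), 12 mm thick; upright end boards 14 mm thick at x = -52 and +52 mm, each with metal V saddles (90 degrees, mouth 37 mm wide) at y = -45 and +45 mm. Rollers lie along its x, axes 60 mm above the bench; saddle tips 70 mm above it. Origin: centre of the underside, on the bench; z up.
- cradle: empty single rest, fixed: like the stand with one place. Base 134 mm (x) by 66 mm (y); end boards at x = -52 and +52 mm, 90 mm clear between them, each with a 90 degree V saddle at y = 0 (mouth 37 mm wide, tips 70 mm above the bench). A seated roller lies along x, axis 60 mm above the bench, middle over the origin, 10 mm play either way. Origin: centre of underside; z up.

How it is judged:
On the way:
1. the thick roller is lifted clear of the stand (height (world z) of thick_roller above 0.095 m and contact force between thick_roller and stand below 0.1 N), for 0.2 s.
At the end, for the whole second after the job is handed in: Thick roller released, at rest in the single rest: middle within 15 mm along and 10 mm across the rest, axis 55 to 65 mm above the bench (seated in both Vs) and within 10 degrees of the rest's x. Thin roller at rest within 20 mm of its start (x of thick_roller in the frame of cradle between -0.015 and 0.015 m and y of thick_roller in the frame of cradle between -0.01 and 0.01 m and z of thick_roller in the frame of cradle between 0.055 and 0.065 m and angle between the x axis of thick_roller and the x axis of cradle, either way round below 0.175 rad and linear speed of each of thick_roller, thin_roller below 0.02 m/s and distance of thin_roller from where it was at the start of the episode below 0.02 m); the robot touches nothing.
It fails at once if the thick roller is dropped or flung (moving faster than 0.6 m/s while the fingers do not touch it, a fall of about 18 mm) (linear speed of thick_roller above 0.6 m/s and contact force between the fingers and thick_roller below 0.05 N).
It fails at once if the thin roller is moved more than 20 mm from its place (distance of thin_roller from where it was at the start of the episode above 0.02 m).
It also fails if it takes over 45 s, if anything falls off the work surface, if the arm or the gripper's body presses on something with over 40 N, if the wrist force passes 120 N, or if a joint passes its speed limit or range.

## Robot

A 7-joint arm with a two-finger parallel gripper is mounted at the origin on a cart in front of the work surface, level with it; the furniture and walls round the work are solid. World frame = base frame: x ahead of the robot, y to its left, z up, the work surface at z = 0. Lengths are in m, angles in rad, forces in N, time in s.
With the tool pointing down it reaches from about 0.35 to 0.9 m from the base axis. Payload 8.1 kg.
Tool frame: the origin (TCP) lies midway between the tips of the shut fingers; the grasp point (between the pads) lies 19 mm behind it; z points along the fingers, x is the direction in which the jaws open and shut, and the axes are right-handed (so a half turn about z gives the same grasp; the last joint's range is limited). The gripper opens to 92 mm and grips with 3 to 60 N. Pads are 19 mm wide; open, the fingers measure 130 mm over their backs; the gripper's body (75 mm by 190 mm) begins 47 mm behind the grasp point.
Start: joints at [1.164, 0.434, 0.025, 1.573, -0.012, 1.134, -0.075], TCP at [0.187, -0.596, 0.227] pointing down, gripper open.
Joint ranges: [-2.62, 2.62], [-0.44, 2.09], [-1.27, 1.32], [0.08, 2.57], [-1.32, 4.46], [0.12, 2], [-2.74, 2.74]. Speed limits (rad/s): [2.22, 2.22, 3.01, 3.01, 3.14, 3.14, 3.14].

## Interface

Orientations are given as a unit quaternion [x, y, z, w].
In Python, from station import manip, viewer, job gives the robot as it stands.
- The arm moves only by the tool arm_command, never from a script. Its argument "targets" is a list of rows, each a list of 3 entries, a list of its own where there are three numbers: the shift along the tool's x, y, z in m, then the turn about the tool's z in rad, then the gripper command: -1 is fully open, 1 is shut, values between are in proportion. In form: [[[dx, dy, dz], spin, hand], ...]. A call has exactly 5 rows; each row shifts and turns the commanded pose from where the row before left it, along the tool's axes as they then stand; what a row does not reach is not made up. A row lasts 1/12 s, in which the tool goes at most 41.7 mm and 7.16 degrees, less where a joint would pass 70% of its speed; a pose out of reach is approached as far as the arm can. A call is refused whole if a number of a shift passes 0.0417 or a number of a turn 0.125, either way. A call with a gripper value outside its range is refused whole. The fingers move at their own pace and stop on an object; "force" is the grip in N (left out, the last holds). Time passes only in rows, so rows that do not move let the fingers close, or fill a call up. It gives the time, the measured TCP pose, the force and the opening at its end, in the units of the state.
- manip.get_obs(): the state, without advancing time (a new reading comes with each control period).
- viewer.get_image(name): name is "scene" or "top"; returns a dict with "image" (384x512x3 uint8, blue, green, red), "K" (3x3 intrinsics, pixels), "rvec" (rotation vector, rad) and "tvec" (3), from world to camera coordinates, as OpenCV has them. Camera axes: x right, y down, z forward; pixel columns grow to the right and rows downward; lengths in m; the calibration is good to about 2 mm. A picture is of the moment at which its call begins. There is no depth.
- job.sign_off(): hands the job in, once; it reports no verdict.
The state is a dict: "t": time; "joint_pos": joint angles; "qd": joint speeds; "effort": joint torques, N m; "tcp_pos": TCP position; "tool_rot": TCP orientation; "wrist_force": force on the tool from outside, world axes, zero at the start; "ft_torque": the same for the moment, N m; "gripper_width": finger opening in m.
Only numpy, scipy, OpenCV 4.12 (cv2) and the standard library are available. Lean on these libraries where they do the work, as an engineer would, in place of code of your own. Each camera call takes 0.05 s, during which the arm holds its last target.

## Working session

There is one attempt and no reset: what is moved stays moved. The work goes in short steps, Python scripts to look and compute and a tool call to move; the robot and the scene stay as the last step left them, time stands still between calls to the robot, and variables do not carry over. Pictures are saved under pics/ and viewed, and the job is handed in when it is done.

Besides the shell and the picture viewer there is one more tool, called after "Call:" by a JSON object that holds its "fn" and its "kwargs", one argument or row to a line. arm_command: Moves the arm, as the interface text tells. Its arguments: {"type":"object","properties":{"targets":{"type":"array","items":{"type":"array"}},"force":{"type":"number"}},"required":["targets"]}

```bash
mkdir -p pics && ls && python3 - <<'E'
from station import manip, viewer, job
import cv2, numpy as np, pickle
o=manip.get_obs()
print(o)
for n in ("scene","top"):
    d=viewer.get_image(n)
    cv2.imwrite(f"pics/{n}0.png",d["image"])
    pickle.dump(d,open(f"pics/{n}0.pkl","wb"))
    print(n,d["K"],d["rvec"],d["tvec"])
    R,_=cv2.Rodrigues(np.array(d["rvec"],float)); print("cam",-R.T@np.array(d["tvec"]).ravel())
E
```

```text
pics
{'t': 0.0, 'joint_pos': array([ 1.16439926,  0.4351939 ,  0.02494196,  1.57412371, -0.01160832,
        1.13400355, -0.07514279]), 'qd': array([ 1.23876103e-03,  6.75711541e-04, -1.96806245e-04, -6.90457430e-04,
       -4.15478375e-05, -6.57947234e-04,  2.11133556e-03]), 'effort': array([-9.74305658e-04, -6.67879415e+01,  9.84564051e-01, -3.14462399e+01,
       -6.06279541e-02,  4.30975284e-02,  1.68805377e-04]), 'tcp_pos': array([ 0.18677134, -0.5958858 ,  0.22595239]), 'tool_rot': array([ 8.05934397e-01, -5.92004325e-01, -6.72534007e-04, -4.17984806e-04]), 'wrist_force': array([-0.56707022,  0.22106078, -0.11064987]), 'ft_torque': array([ 0.0423662 , -0.01119106,  0.05331392]), 'gripper_width': 0.0915563095355508}
scene [[395.33276957   0.         253.05775779]
 [  0.         395.33276957 188.1145694 ]
 [  0.           0.           1.        ]] [ 0.83004701 -2.35483476  1.26471241] [0.29203393 0.33117447 0.46676421]
cam [0.08191797 0.34060006 0.5386188 ]
top [[410.58569803   0.         250.40016889]
 [  0.         410.58569803 186.29866686]
 [  0.           0.           1.        ]] [ 2.13815557 -2.13506278  0.1526299 ] [-0.1921166   0.53791136  0.96838851]
cam [ 0.38403337 -0.20234854  1.03711483]
```

View pics/scene0.png

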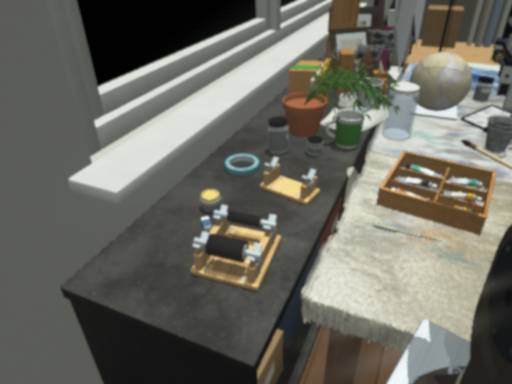

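View pics/top0.png

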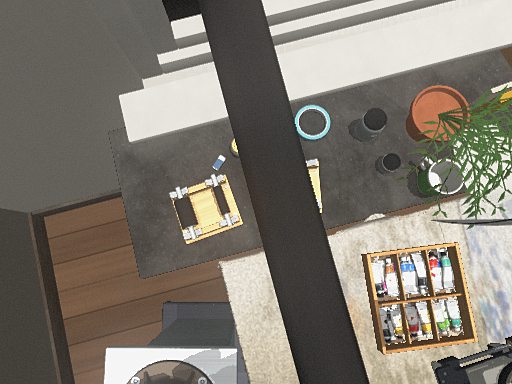

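The scene view shows the stand (about 238,248) with the thick roller nearer the camera (232,247), the thin one behind (245,217), and the empty rest at (290,182). The top view shows the stand at (207,208) and a dark beam hiding the cradle in part (about 315,185). I'll overlay a world grid and enlarge.

```bash
cat > h.py <<'E'
import cv2, numpy as np, pickle
def load(n): return pickle.load(open(n,"rb"))
def proj(d,P):
    p,_=cv2.projectPoints(np.array(P,float).reshape(-1,1,3),np.array(d["rvec"],float),np.array(d["tvec"],float),np.array(d["K"],float),None); return p.reshape(-1,2)
def ray(d,uv):
    K=np.array(d["K"]);R,_=cv2.Rodrigues(np.array(d["rvec"],float));t=np.array(d["tvec"],float).ravel()
    c=-R.T@t; uv=np.array(uv,float).reshape(-1,2)
    v=(R.T@np.linalg.inv(K)@np.c_[uv,np.ones(len(uv))].T).T
    return c,v/np.linalg.norm(v,axis=1)[:,None]
def onz(d,uv,z):
    c,v=ray(d,uv); s=(z-c[2])/v[:,2]; return c+s[:,None]*v
E
python3 - <<'E'
from h import *
for n in ("scene","top"):
    d=load(f"pics/{n}0.pkl"); im=d["image"].copy()
    s=1
    for x in np.arange(-0.2,0.9,0.1):
        for y in np.arange(-0.9,0.5,0.1):
            p=proj(d,[[x,y,0]])[0]
            if 0<=p[0]<512 and 0<=p[1]<384:
                cv2.circle(im,tuple(int(q) for q in p),1,(0,0,255),-1)
                cv2.putText(im,f"{x:.1f},{y:.1f}",tuple(int(q) for q in p),0,0.25,(0,255,0),1)
    cv2.imwrite(f"pics/{n}_grid.png",cv2.resize(im,(768,576),interpolation=cv2.INTER_CUBIC))
d=load("pics/top0.pkl"); cv2.imwrite("pics/top_crop.png",cv2.resize(d["image"][130:260,150:340],None,fx=4,fy=4,interpolation=cv2.INTER_CUBIC))
d=load("pics/scene0.pkl"); cv2.imwrite("pics/scene_crop.png",cv2.resize(d["image"][150:295,170:340],None,fx=4,fy=4,interpolation=cv2.INTER_CUBIC))
E
```

```text
(no output)
```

View pics/scene_grid.png

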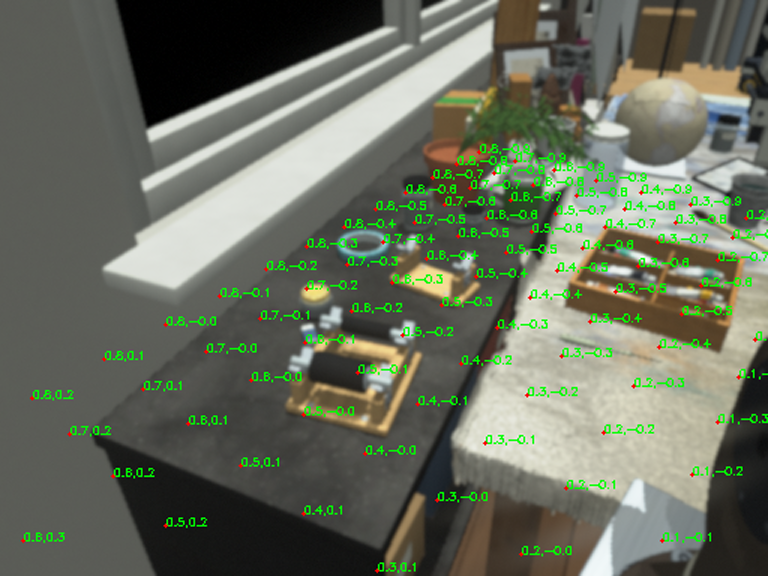

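View pics/top_grid.png

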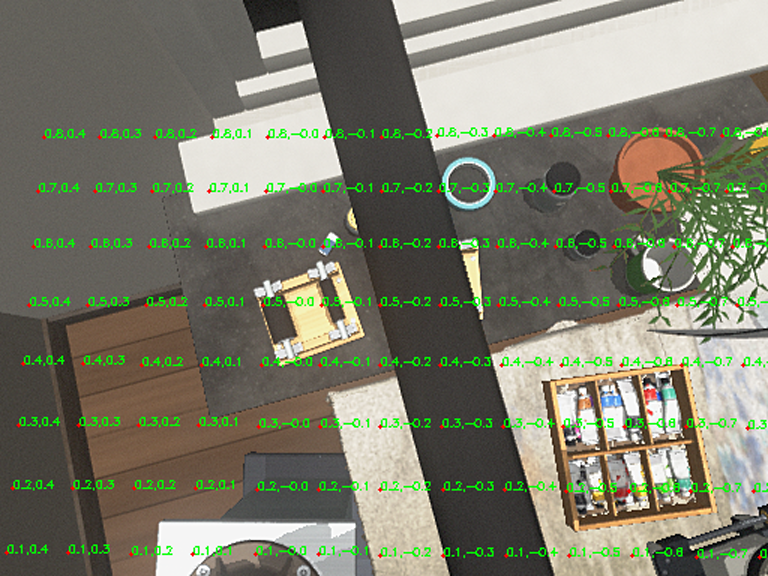

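View pics/top_crop.png

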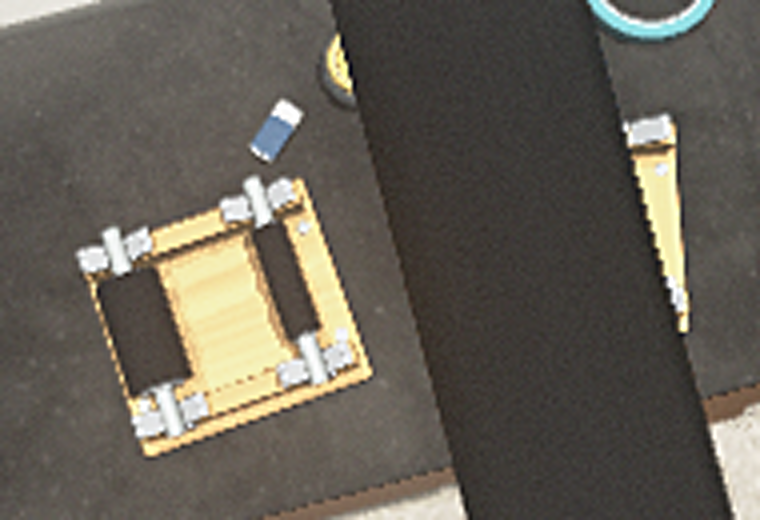

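View pics/scene_crop.png

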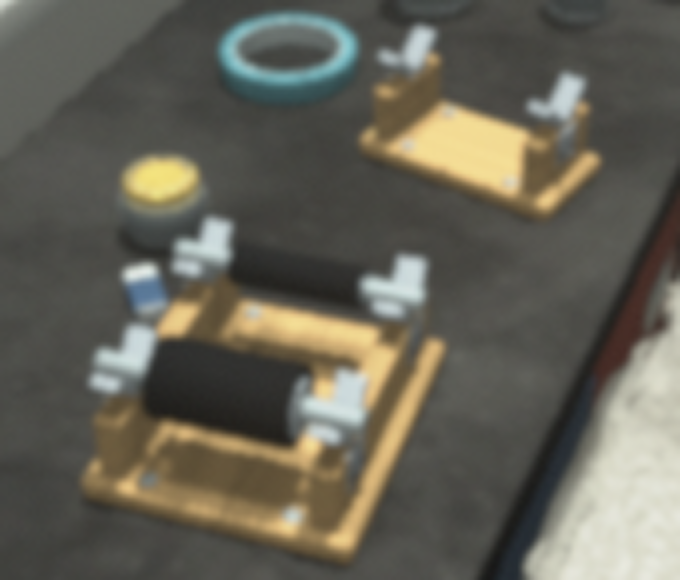

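The crops show the thick roller at crop-left of the stand (top image about 187,212), the thin one right (about 221,200), and the cradle mostly behind the dark beam in the top view, though fully visible in the scene view. I'll check how high the beam is and take the measurements of the stand.

```bash
python3 - <<'E'
from h import *
t=load("pics/top0.pkl"); s=load("pics/scene0.pkl")
for uv in [(235,60),(262,150),(290,250),(310,330)]:
    c,v=ray(t,[uv])
    row=[]
    for z in [0,0.1,0.2,0.3,0.4,0.5,0.6,0.7,0.8,0.9]:
        P=onz(t,[uv],z)[0]; p=proj(s,[P])[0]
        R,_=cv2.Rodrigues(s["rvec"]); dep=(R@P+np.array(s["tvec"]).ravel())[2]
        row.append((z,P[:2].round(2).tolist(),p.round(0).tolist(),round(dep,2)))
    print(uv); [print("  ",r) for r in row]
# masks in top
im=t["image"]; hsv=cv2.cvtColor(im,cv2.COLOR_BGR2HSV)
wood=cv2.inRange(hsv,(10,60,110),(30,255,255))
roi=np.zeros_like(wood); roi[165:250,160:255]=wood[165:250,160:255]
cv2.imwrite("pics/wood_top.png",cv2.resize(roi[150:260,150:340],None,fx=4,fy=4,interpolation=cv2.INTER_NEAREST))
E
```

```text
(235, 60)
   (0, [0.89, -0.15], [140.0, 177.0], np.float64(1.04))
   (0.1, [0.84, -0.15], [147.0, 148.0], np.float64(0.97))
   (0.2, [0.79, -0.16], [155.0, 113.0], np.float64(0.89))
   (0.3, [0.74, -0.16], [164.0, 72.0], np.float64(0.81))
   (0.4, [0.69, -0.17], [176.0, 22.0], np.float64(0.73))
   (0.5, [0.64, -0.17], [190.0, -40.0], np.float64(0.66))
   (0.6, [0.6, -0.18], [207.0, -118.0], np.float64(0.58))
   (0.7, [0.55, -0.18], [231.0, -221.0], np.float64(0.5))
   (0.8, [0.5, -0.19], [263.0, -361.0], np.float64(0.42))
   (0.9, [0.45, -0.2], [309.0, -564.0], np.float64(0.35))
(262, 150)
   (0, [0.64, -0.22], [228.0, 198.0], np.float64(0.95))
   (0.1, [0.61, -0.22], [233.0, 165.0], np.float64(0.89))
   (0.2, [0.59, -0.22], [239.0, 127.0], np.float64(0.82))
   (0.3, [0.57, -0.22], [246.0, 82.0], np.float64(0.75))
   (0.4, [0.54, -0.21], [254.0, 27.0], np.float64(0.68))
   (0.5, [0.52, -0.21], [264.0, -40.0], np.float64(0.61))
   (0.6, [0.49, -0.21], [277.0, -123.0], np.float64(0.54))
   (0.7, [0.47, -0.21], [294.0, -232.0], np.float64(0.47))
   (0.8, [0.44, -0.21], [316.0, -377.0], 
[... 553 characters left out ...]
, [0.38, -0.22], [377.0, -396.0], np.float64(0.38))
   (0.9, [0.38, -0.21], [391.0, -604.0], np.float64(0.32))
(310, 330)
   (0, [0.19, -0.34], [433.0, 249.0], np.float64(0.79))
   (0.1, [0.21, -0.32], [433.0, 208.0], np.float64(0.73))
   (0.2, [0.23, -0.31], [432.0, 161.0], np.float64(0.68))
   (0.3, [0.25, -0.3], [432.0, 105.0], np.float64(0.63))
   (0.4, [0.27, -0.28], [431.0, 40.0], np.float64(0.57))
   (0.5, [0.28, -0.27], [430.0, -39.0], np.float64(0.52))
   (0.6, [0.3, -0.26], [429.0, -136.0], np.float64(0.47))
   (0.7, [0.32, -0.25], [428.0, -257.0], np.float64(0.42))
   (0.8, [0.34, -0.23], [427.0, -413.0], np.float64(0.36))
   (0.9, [0.36, -0.22], [425.0, -622.0], np.float64(0.31))
```

```bash
python3 - <<'E'
from h import *
t=load("pics/top0.pkl"); s=load("pics/scene0.pkl")
cv2.imwrite("pics/stand8.png",cv2.resize(t["image"][165:252,160:255],None,fx=6.5,fy=6.5,interpolation=cv2.INTER_CUBIC))
cv2.imwrite("pics/cradle_scene8.png",cv2.resize(s["image"][145:215,250:335],None,fx=8,fy=8,interpolation=cv2.INTER_CUBIC))
cv2.imwrite("pics/cradle_top8.png",cv2.resize(t["image"][150:225,290:345],None,fx=8,fy=8,interpolation=cv2.INTER_CUBIC))
E
```

```text
(no output)
```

View pics/stand8.png

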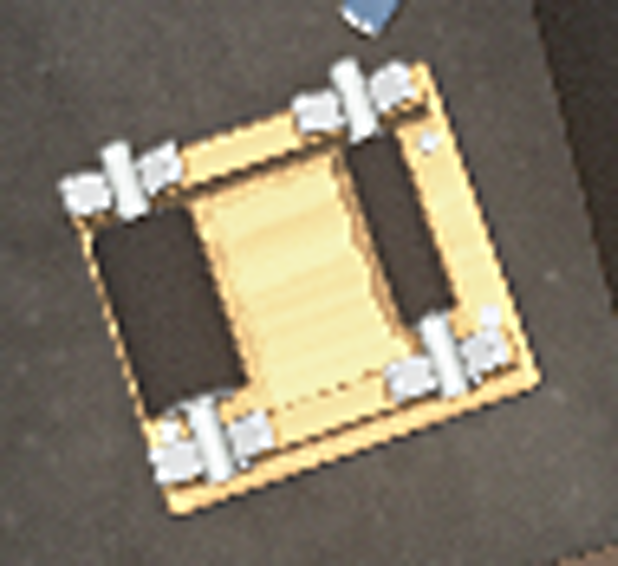

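View pics/cradle_scene8.png

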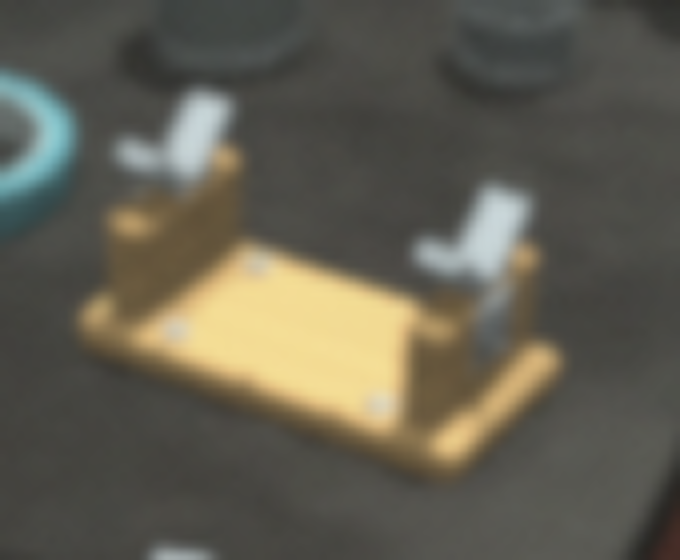

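View pics/cradle_top8.png

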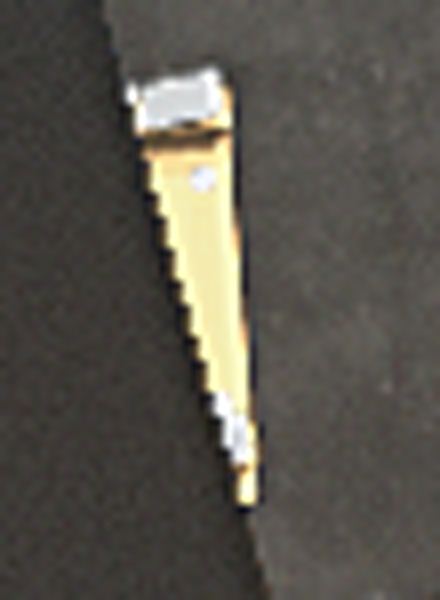

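Beam is not visible in the scene view, so it hangs above z≈0.45 and only hides the cradle. From the stand crop (6.5x), spindle ends: thick at (117,145) and (220,480), thin at (345,60) and (458,392). I'll compute the poses and check them against the known dimensions.

```bash
python3 - <<'E'
from h import *
t=load("pics/top0.pkl"); s=load("pics/scene0.pkl")
f=lambda p,k,o: np.array(p,float)/k+np.array(o)-0.0
T=lambda p: f(p,6.5,(160,165))-0.5+0.5/6.5
th=[T((117,145)),T((220,480))]; tn=[T((345,60)),T((458,392))]
for n,e in (("thick",th),("thin",tn)):
    P=onz(t,e,0.062); m=P.mean(0); dd=P[0]-P[1]
    print(n,P.round(4).tolist(),"mid",m.round(4),"len",np.linalg.norm(dd).round(4),"ang",np.degrees(np.arctan2(dd[1],dd[0])).round(2))
B=onz(t,[T((425,62)),T((540,382)),T((175,515))],0.012)
print("base",B.round(4).tolist(), np.linalg.norm(B[0]-B[1]).round(4),np.linalg.norm(B[1]-B[2]).round(4),"centre",((B[0]+B[2])/2).round(4))
# spindles in scene for cross-check: print projections
for n,e in (("thick",th),("thin",tn)):
    print(n,"scene px",proj(s,onz(t,e,0.06)).round(1).tolist())
# sleeve mask top by darkness relative
im=t["image"]; g=cv2.cvtColor(im,cv2.COLOR_BGR2GRAY)
for (u0,v0,u1,v1) in [(170,190,202,232),(208,178,234,220)]:
    sub=g[v0:v1,u0:u1]; m=(sub<62).astype(np.uint8)
    n,l,st,ce=cv2.connectedComponentsWithStats(m,connectivity=4)
    k=1+np.argmax(st[1:,4]); c=np.argwhere(l==k)[:,::-1].astype(np.float32)+[u0,v0]
    r=cv2.minAreaRect(c.astype(np.float32)); ctr=r[0]; print("dark",st[k].tolist(),r, onz(t,[ctr],0.065).round(4))
# cradle scene
S=lambda p: f(p,8,(250,145))-0.5+0.5/8
q=[S((80,320)),S((450,470)),S((562,360)),S((245,240))]
C=onz(s,q,0.012); print("cradle base",C.round(4).tolist(), np.linalg.norm(C[0]-C[1]),np.linalg.norm(C[1]-C[2]))
E
```

```text
thick [[0.5333, -0.0163, 0.062], [0.4103, -0.0574, 0.062]] mid [ 0.4718 -0.0368  0.062 ] len 0.1297 ang 18.47
thin [[0.5653, -0.1003, 0.062], [0.4423, -0.1435, 0.062]] mid [ 0.5038 -0.1219  0.062 ] len 0.1304 ang 19.37
base [[0.5738, -0.1263, 0.012], [0.4491, -0.1719, 0.012], [0.3983, -0.0331, 0.012]] 0.1328 0.1479 centre [ 0.4861 -0.0797  0.012 ]
thick scene px [[193.4, 240.1], [259.1, 256.4]]
thin scene px [[212.9, 212.4], [274.1, 225.1]]
dark [4, 11, 9, 27, 39] ((178.50001525878906, 214.00001525878906), (26.879358291625977, 1.5811387300491333), 71.56504821777344) [[ 0.4677 -0.0209  0.065 ]]
dark [8, 8, 2, 1, 2] ((216.5, 186.0), (1.0, 0.0), 180.0) [[ 0.535  -0.1103  0.065 ]]
cradle base [[0.6037, -0.2983, 0.012], [0.4695, -0.3006, 0.012], [0.4744, -0.3693, 0.012], [0.5915, -0.3678, 0.012]] 0.13423692274375604 0.06892812104527292
```

```bash
python3 - <<'E'
from h import *
t=load("pics/top0.pkl"); s=load("pics/scene0.pkl")
T8=lambda p:(np.array(p,float)+0.5)/8-0.5+np.array((290,150))
S8=lambda p:(np.array(p,float)+0.5)/8-0.5+np.array((250,145))
E_=onz(t,[T8((238,150)),T8((250,330)),T8((258,500))],0.012); print("top right edge",E_.round(4).tolist())
# saddle plate in top z 0.065
print("saddle plate top",onz(t,[T8((130,95)),T8((215,75)),T8((222,115)),T8((140,130)),T8((178,102))],0.066).round(4).tolist())
# wood mask of the cradle in the scene
hsv=cv2.cvtColor(s["image"],cv2.COLOR_BGR2HSV); m=cv2.inRange(hsv,(8,70,70),(35,255,255)); 
z=np.zeros_like(m); z[145:215,250:335]=m[145:215,250:335]
cs,_=cv2.findContours(z,cv2.RETR_EXTERNAL,cv2.CHAIN_APPROX_NONE); c=max(cs,key=cv2.contourArea)[:,0]
h=cv2.convexHull(c)[:,0]; print("hull",h.tolist())
# saddles: bright bluish
m2=cv2.inRange(hsv,(80,5,150),(125,80,255)); z2=np.zeros_like(m2); z2[145:200,255:330]=m2[145:200,255:330]
n,l,st,ce=cv2.connectedComponentsWithStats(z2)
for k in range(1,n):
    if st[k,4]>5: print(st[k].tolist(),ce[k].round(1).tolist(), onz(s,[ce[k]],0.066).round(4).tolist())
# predicted projections for hypothesised pose
def cr(x,y,a):
    a=np.radians(a);R=np.array([[np.cos(a),-np.sin(a),0],[np.sin(a),np.cos(a),0],[0,0,1]])
    return lambda P:(R@np.array(P,float).T).T+[x,y,0]
f=cr(0.535,-0.334,1.0)
pts=[[67,33,12],[-67,33,12],[-67,-33,12],[67,-33,12],[67,33,0],[-67,33,0],[-67,-33,0],[52,0,51.5],[-52,0,51.5],[52,18.5,70],[52,-18.5,70],[-52,18.5,70],[-52,-18.5,70]]
W=f(np.array(pts)/1000)
print("scene crop8 px",(((proj(s,W)-np.array((250,145))+.5)*8).round(0)).tolist())
print("top crop8 px",(((proj(t,W)-np.array((290,150))+.5)*8).round(0)).tolist())
E
```

```text
top right edge [[0.5889, -0.3659, 0.012], [0.5312, -0.3683, 0.012], [0.4776, -0.3695, 0.012]]
saddle plate top [[0.595, -0.3252, 0.066], [0.6012, -0.3509, 0.066], [0.5888, -0.3527, 0.066], [0.5842, -0.328, 0.066], [0.5928, -0.3396, 0.066]]
hull [[279, 163], [316, 176], [317, 177], [320, 190], [319, 192], [307, 204], [302, 204], [262, 189], [260, 187], [260, 183], [263, 172], [265, 170], [278, 163]]
[265, 157, 13, 10, 59] [272.7, 161.7] [[0.5895, -0.3328, 0.066]]
[255, 158, 2, 7, 11] [255.4, 161.2] [[0.6249, -0.3095, 0.066]]
[303, 169, 13, 11, 71] [309.8, 174.1] [[0.4862, -0.3381, 0.066]]
scene crop8 px [[89.0, 321.0], [460.0, 470.0], [577.0, 369.0], [214.0, 232.0], [90.0, 353.0], [457.0, 504.0], [574.0, 402.0], [192.0, 181.0], [483.0, 288.0], [156.0, 153.0], [228.0, 105.0], [452.0, 260.0], [521.0, 207.0]]
top crop8 px [[30.0, 112.0], [43.0, 533.0], [255.0, 529.0], [237.0, 108.0], [26.0, 120.0], [39.0, 536.0], [249.0, 532.0], [151.0, 131.0], [164.0, 470.0], [97.0, 120.0], [221.0, 118.0], [109.0, 465.0], [235.0, 463.0]]
```

Measurements agree with the known sizes (spindle length 130 mm, 90 mm spacing). The thick roller's middle is at about (0.472, −0.037) with its spindle at 19°. The cradle is at about (0.538, −0.335), yaw about 2°. Next is a first part of the sweep, then a look at how the arm and the beam relate.

Call:
{"fn": "arm_command", "kwargs": {
  "targets": [
    [[-0.012,-0.012,0],0,-1],
    [[-0.024,-0.024,0],0,-1],
    [[-0.024,-0.024,0],0,-1],
    [[-0.024,-0.024,0],0,-1],
    [[-0.012,-0.012,0],0,-1]
  ],
  "force": 20
}}

```text
t: 0.52
tcp_pos: [0.2519, -0.4721, 0.2264]
tool_rot: [0.807, -0.591, -0.0, -0.001]
wrist_force: [0.7, 0.8, -0.3]
gripper_width: 0.0919
```

```bash
python3 - <<'E'
from h import *
from station import manip, viewer, job
o=manip.get_obs(); print(o["t"],o["joint_pos"].round(3),o["tcp_pos"].round(4),o["tool_rot"].round(4),o["wrist_force"].round(2),o["gripper_width"])
for n in ("scene","top"):
    d=viewer.get_image(n); pickle.dump(d,open(f"pics/{n}1.pkl","wb")); cv2.imwrite(f"pics/{n}1.png",d["image"])
E
```

```text
0.5167 [ 1.002  0.292 -0.025  1.789  0.006  1.062 -0.289] [ 0.2519 -0.4721  0.2264] [ 8.069e-01 -5.906e-01 -5.000e-04 -1.000e-03] [ 0.74  0.81 -0.25] 0.0919320080867998
```

View pics/top1.png

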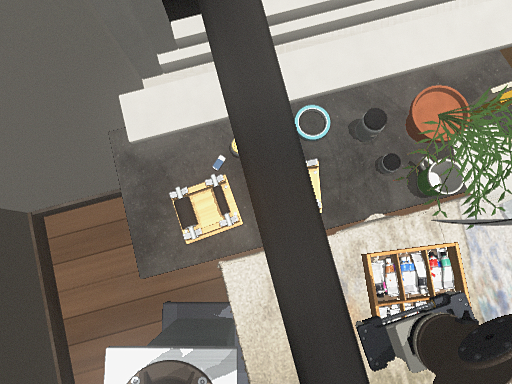

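View pics/scene1.png

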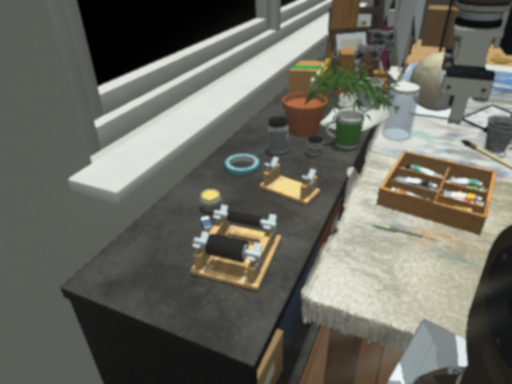

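The gripper appears at (410,335) in the top view, right of the beam, and nothing is touching. I'll go on a step and look again as it nears the beam.

Call:
{"fn": "arm_command", "kwargs": {
  "targets": [
    [[-0.012,-0.012,0],0,-1],
    [[-0.022,-0.022,0],0,-1],
    [[-0.022,-0.022,0],0,-1],
    [[-0.022,-0.022,0],0,-1],
    [[-0.012,-0.012,0],0,-1]
  ]
}}

```text
t: 1.03
tcp_pos: [0.3099, -0.3609, 0.2266]
tool_rot: [0.806, -0.591, -0.0, -0.0]
wrist_force: [0.1, -0.1, -0.1]
gripper_width: 0.092
```

```bash
python3 - <<'E'
from h import *
from station import manip, viewer, job
o=manip.get_obs(); print(o["t"],o["joint_pos"].round(3),o["tcp_pos"].round(4),o["tool_rot"].round(4),o["wrist_force"].round(2),o["effort"].round(1))
for n in ("top",):
    d=viewer.get_image(n); pickle.dump(d,open(f"pics/{n}2.pkl","wb")); cv2.imwrite(f"pics/{n}2.png",d["image"])
E
```

```text
1.0333 [ 0.831  0.199 -0.096  1.917  0.021  1.027 -0.54 ] [ 0.3099 -0.3609  0.2266] [ 8.064e-01 -5.913e-01 -3.000e-04 -4.000e-04] [ 0.1  -0.14 -0.08] [  2.7 -46.    0.7 -30.    0.1   0.    0.3]
```

View pics/top2.png

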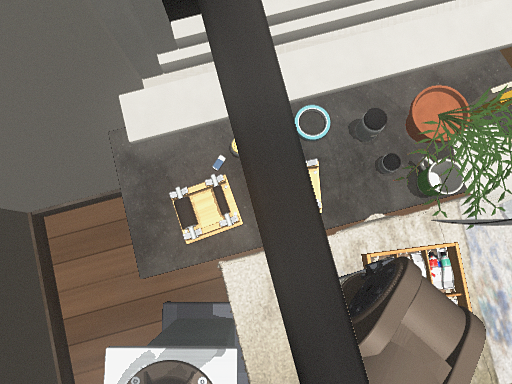

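```bash
python3 - <<'E'
from h import *
d=load("pics/top2.pkl"); im=d["image"][230:384,280:512]
im=cv2.convertScaleAbs(im,alpha=1.8,beta=20)
cv2.imwrite("pics/top2c.png",cv2.resize(im,None,fx=3.4,fy=3.4,interpolation=cv2.INTER_CUBIC))
E
```

```text
(no output)
```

View pics/top2c.png

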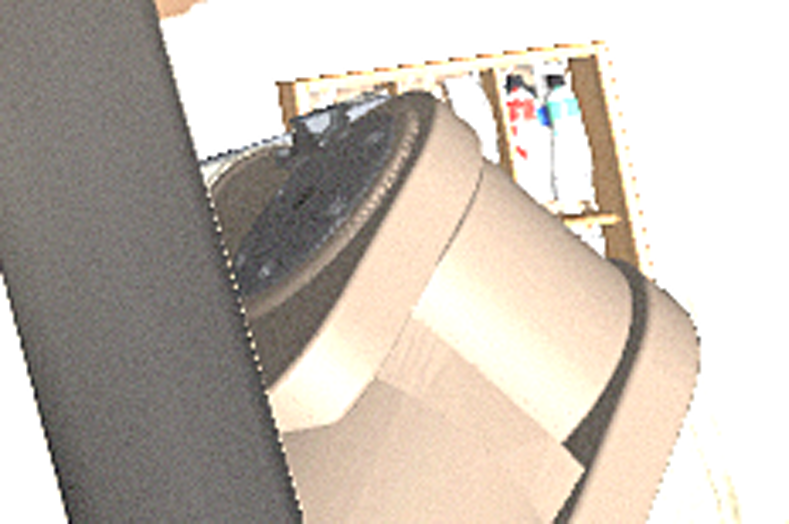

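The beam hides part of the wrist link, so it lies above the arm there (over z≈0.55). I'll continue across with checks.

Call:
{"fn": "arm_command", "kwargs": {
  "targets": [
    [[-0.014,-0.014,0],0,-1],
    [[-0.024,-0.023,0],0,-1],
    [[-0.024,-0.023,0],0,-1],
    [[-0.024,-0.023,0],0,-1],
    [[-0.024,-0.023,0],0,-1]
  ]
}}

```text
t: 1.5
tcp_pos: [0.3773, -0.2264, 0.2267]
tool_rot: [0.805, -0.593, 0.0, 0.0]
wrist_force: [0.6, -1.2, 0.1]
gripper_width: 0.0918
```

```bash
python3 - <<'E'
from h import *
from station import manip, viewer, job
o=manip.get_obs(); print(o["t"],o["joint_pos"].round(3),o["tcp_pos"].round(4),o["tool_rot"].round(4),o["wrist_force"].round(2),o["effort"].round(1))
for n in ("top",):
    d=viewer.get_image(n); pickle.dump(d,open(f"pics/{n}3.pkl","wb")); cv2.imwrite(f"pics/{n}3.png",cv2.convertScaleAbs(d["image"],alpha=1.6,beta=15))
E
```

```text
1.5 [ 0.609  0.147 -0.214  1.984  0.037  1.014 -0.891] [ 0.3773 -0.2264  0.2267] [ 8.054e-01 -5.927e-01  1.000e-04  1.000e-04] [ 0.61 -1.16  0.09] [  5.4 -42.3   0.5 -28.8  -0.1   0.2   2.1]
```

View pics/top3.png

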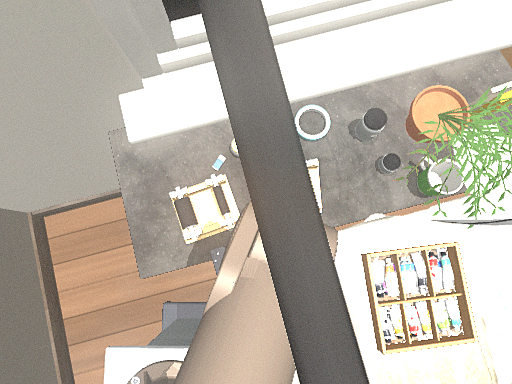

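The beam lies above the whole forearm, so the way is free. On to a spot over the thick roller, with the jaws narrowed to about 70 mm.

Call:
{"fn": "arm_command", "kwargs": {
  "targets": [
    [[-0.024,-0.024,0.006],-0.006,-0.52],
    [[-0.024,-0.024,0.01],-0.006,-0.52],
    [[-0.024,-0.024,0.01],-0.006,-0.52],
    [[-0.024,-0.024,0.01],-0.006,-0.52],
    [[-0.024,-0.024,0.01],-0.006,-0.52]
  ]
}}

```text
t: 1.97
tcp_pos: [0.4547, -0.0752, 0.1803]
tool_rot: [0.814, -0.58, 0.0, 0.0]
wrist_force: [0.0, -0.4, -0.2]
gripper_width: 0.0702
```

Call:
{"fn": "arm_command", "kwargs": {
  "targets": [
    [[-0.016,-0.014,0.01],0,-0.52],
    [[-0.01,-0.008,0.004],0,-0.52],
    [[-0.006,-0.005,0],0,-0.52],
    [[0,0,0],0,-0.52],
    [[0,0,0],0,-0.52]
  ]
}}

```text
t: 2.38
tcp_pos: [0.4691, -0.0374, 0.1669]
tool_rot: [0.815, -0.58, 0.0, 0.0]
wrist_force: [-0.7, -0.5, 0.2]
gripper_width: 0.0695
```

```bash
cat > st.py <<'E'
from h import *
from station import manip, viewer, job
from scipy.spatial.transform import Rotation as Ro
def st(goal=None,az=None):
    o=manip.get_obs(); R=Ro.from_quat(o["tool_rot"]).as_matrix()
    print("t",round(o["t"],2),"tcp",o["tcp_pos"].round(4),"jawaz",np.degrees(np.arctan2(R[1,0],R[0,0])).round(2),"tilt",np.degrees(np.arccos(-R[2,2])).round(2),"F",o["wrist_force"].round(2),"w",round(o["gripper_width"],4),"q",o["joint_pos"].round(2))
    if goal is not None: print("tool shift to goal",(R.T@(np.array(goal)-o["tcp_pos"])).round(4))
    if az is not None:
        a=(np.degrees(np.arctan2(R[1,0],R[0,0]))-az); a=(a+90)%180-90; print("spin",np.radians(a).round(4))
    return o,R
def snap(n,tag,gain=1.0):
    d=viewer.get_image(n); pickle.dump(d,open(f"pics/{n}{tag}.pkl","wb")); cv2.imwrite(f"pics/{n}{tag}.png",cv2.convertScaleAbs(d["image"],alpha=gain)); return d
E
python3 - <<'E'
from st import *
st((0.472,-0.037,0.041),-70.8)
snap("top","4",1.5); d=snap("scene","4")
cv2.imwrite("pics/scene4c.png",cv2.resize(d["image"][130:300,150:330],None,fx=4,fy=3.5,interpolation=cv2.INTER_CUBIC))
E
```

```text
t 2.38 tcp [ 0.4691 -0.0374  0.1669] jawaz -70.92 tilt 0.03 F [-0.69 -0.54  0.16] w 0.0695 q [ 0.25  0.28 -0.35  1.99  0.12  0.89 -1.4 ]
tool shift to goal [ 0.0006 -0.0029  0.1259]
spin -0.0021
```

View pics/top4.png

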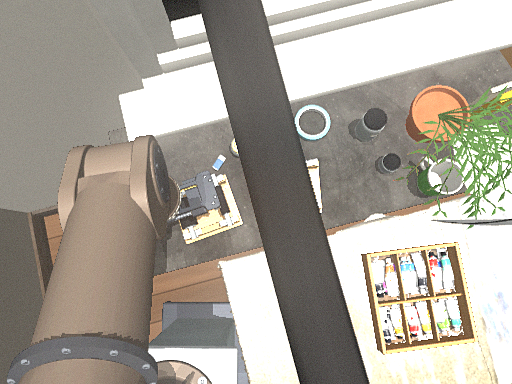

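View pics/scene4c.png

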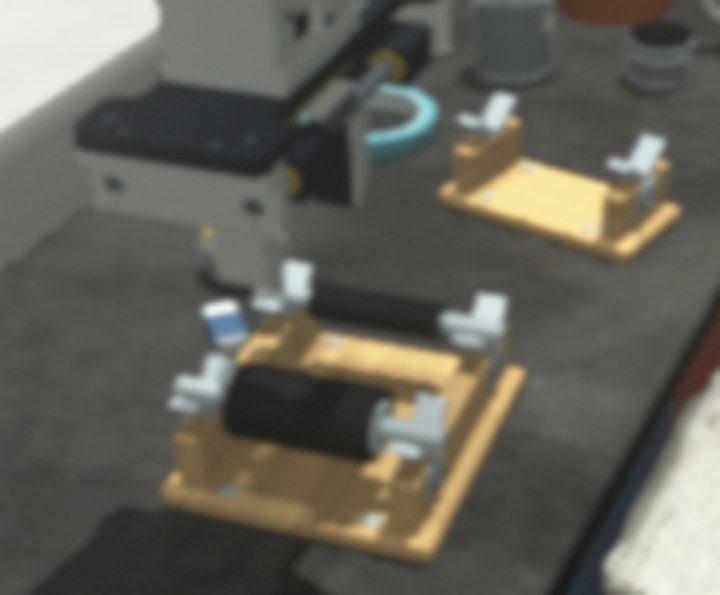

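The jaws straddle the thick roller at z = 0.167 and the offset left is under 3 mm, so I'll lower in two stages.

Call:
{"fn": "arm_command", "kwargs": {
  "targets": [
    [[0,-0.003,0.016],-0.002,-0.52],
    [[0,0,0.018],0,-0.52],
    [[0,0,0.018],0,-0.52],
    [[0,0,0.018],0,-0.52],
    [[0,0,0.01],0,-0.52]
  ]
}}

```text
t: 2.9
tcp_pos: [0.4709, -0.0368, 0.0855]
tool_rot: [0.815, -0.58, -0.0, 0.001]
wrist_force: [-0.3, 0.2, -0.4]
gripper_width: 0.0698
```

```bash
python3 - <<'E'
from st import *
st((0.472,-0.037,0.041),-70.8)
d=snap("scene","5"); 
cv2.imwrite("pics/scene5c.png",cv2.resize(d["image"][150:300,160:320],None,fx=4.5,fy=3.9,interpolation=cv2.INTER_CUBIC))
d=snap("top","5"); 
cv2.imwrite("pics/top5c.png",cv2.resize(d["image"][160:260,150:260],None,fx=5.8,fy=5.8,interpolation=cv2.INTER_CUBIC))
E
```

```text
t 2.9 tcp [ 0.4709 -0.0368  0.0855] jawaz -70.88 tilt 0.08 F [-0.31  0.2  -0.36] w 0.0698 q [ 0.22  0.4  -0.32  2.08  0.19  0.7  -1.47]
tool shift to goal [ 0.0006 -0.001   0.0445]
spin -0.0014
```

View pics/scene5c.png

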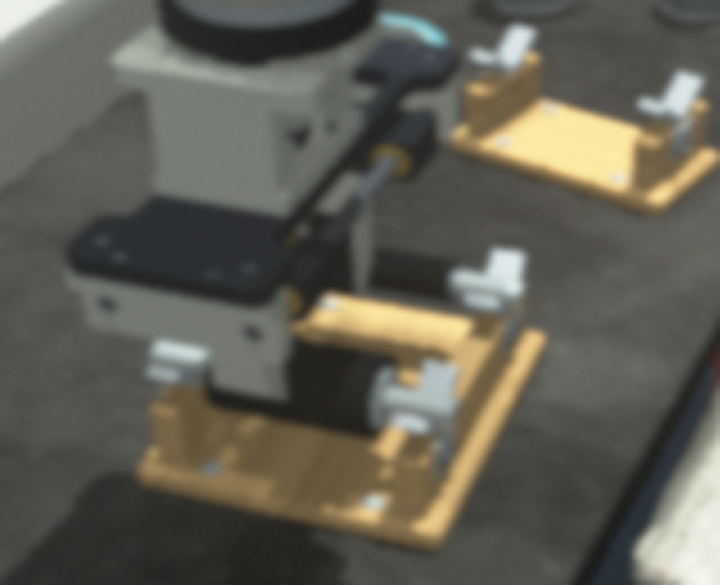

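View pics/top5c.png

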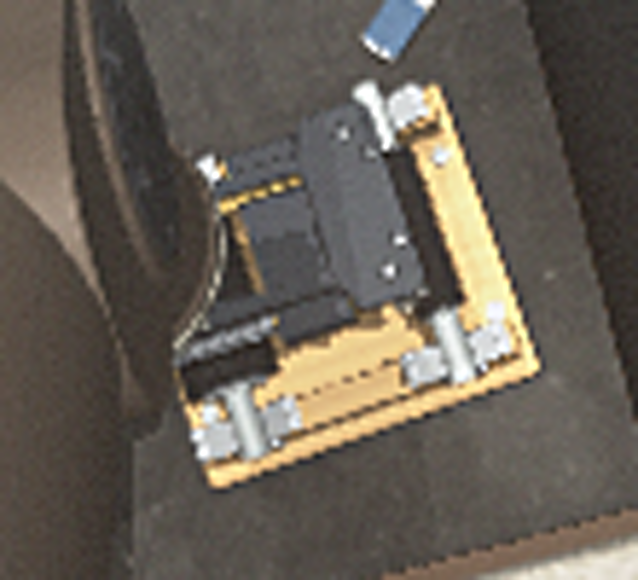

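The fingers stand on both sides of the thick sleeve, near finger at (250,350) in the crop, with no contact. Now lowering to grasp height.

Call:
{"fn": "arm_command", "kwargs": {
  "targets": [
    [[0,-0.001,0.01],0,-0.52],
    [[0,0,0.012],0,-0.52],
    [[0,0,0.012],0,-0.52],
    [[0,0,0.008],0,-0.52],
    [[0,0,0.003],0,-0.52]
  ]
}}

```text
t: 3.42
tcp_pos: [0.4726, -0.0351, 0.0411]
tool_rot: [0.815, -0.579, -0.0, 0.0]
wrist_force: [0.0, 0.0, 0.7]
gripper_width: 0.0694
```

```bash
python3 - <<'E'
from st import *
st((0.472,-0.037,0.041),-70.8)
E
```

```text
t 3.42 tcp [ 0.4726 -0.0351  0.0411] jawaz -70.78 tilt 0.03 F [0.05 0.02 0.7 ] w 0.0694 q [ 0.19  0.47 -0.3   2.11  0.24  0.59 -1.51]
tool shift to goal [0.0016 0.0012 0.0001]
spin 0.0004
```

Call:
{"fn": "arm_command", "kwargs": {
  "targets": [
    [[0.0015,0,0],0,-0.3],
    [[0,0,0],0,-0.1],
    [[0,0,0],0,0.05],
    [[0,0,0],0,0.1],
    [[0,0,0],0,0.1]
  ],
  "force": 10
}}

```text
t: 3.83
tcp_pos: [0.4735, -0.0364, 0.0422]
tool_rot: [0.815, -0.579, 0.0, -0.0]
wrist_force: [0.1, 0.1, -0.2]
gripper_width: 0.0431
```

```bash
python3 - <<'E'
from st import *
st((0.472,-0.037,0.041),-70.8)
E
```

```text
t 3.83 tcp [ 0.4735 -0.0364  0.0422] jawaz -70.77 tilt 0.05 F [ 0.09  0.13 -0.22] w 0.0431 q [ 0.19  0.47 -0.3   2.11  0.24  0.59 -1.51]
tool shift to goal [0.0001 0.0016 0.0012]
spin 0.0005
```

At 43 mm opening there is still no side force, so it is centred. Closing fully.

Call:
{"fn": "arm_command", "kwargs": {
  "targets": [
    [[0,0,0],0,0.2],
    [[0,0,0],0,0.4],
    [[0,0,0],0,1],
    [[0,0,0],0,1],
    [[0,0,0],0,1]
  ],
  "force": 25
}}

```text
t: 4.25
tcp_pos: [0.4734, -0.0365, 0.042]
tool_rot: [0.815, -0.579, 0.0, -0.0]
wrist_force: [-0.5, -1.3, 5.5]
gripper_width: 0.0393
```

```bash
python3 - <<'E'
from st import *
st((0.472,-0.037,0.041),-70.8)
E
```

```text
t 4.25 tcp [ 0.4734 -0.0365  0.042 ] jawaz -70.77 tilt 0.04 F [-0.53 -1.29  5.53] w 0.0393 q [ 0.19  0.47 -0.3   2.11  0.24  0.59 -1.51]
tool shift to goal [0.     0.0015 0.001 ]
spin 0.0005
```

Gripped at 39.3 mm. Lifting straight up.

Call:
{"fn": "arm_command", "kwargs": {
  "targets": [
    [[0,0,-0.004],0,1],
    [[0,0,-0.008],0,1],
    [[0,0,-0.012],0,1],
    [[0,0,-0.014],0,1],
    [[0,0,-0.012],0,1]
  ]
}}

```text
t: 4.67
tcp_pos: [0.4727, -0.0361, 0.0926]
tool_rot: [0.815, -0.579, -0.0, 0.0]
wrist_force: [0.9, 0.1, -3.3]
gripper_width: 0.0396
```

Call:
{"fn": "arm_command", "kwargs": {
  "targets": [
    [[0,0,-0.014],0,1],
    [[0,0,-0.014],0,1],
    [[0,0,-0.012],0,1],
    [[0,0,-0.008],0,1],
    [[0,0,-0.003],0,1]
  ]
}}

```text
t: 5.08
tcp_pos: [0.4735, -0.0362, 0.144]
tool_rot: [0.815, -0.579, 0.001, -0.0]
wrist_force: [0.4, 0.1, -3.4]
gripper_width: 0.0394
```

```bash
python3 - <<'E'
from st import *
st((0.538,-0.335,0.131),-88.1)
d=snap("scene","6"); 
cv2.imwrite("pics/scene6c.png",cv2.resize(d["image"][100:300,160:340],None,fx=4,fy=3,interpolation=cv2.INTER_CUBIC))
E
```

```text
t 5.08 tcp [ 0.4735 -0.0362  0.144 ] jawaz -70.76 tilt 0.08 F [ 0.42  0.11 -3.37] w 0.0394 q [ 0.25  0.32 -0.35  2.01  0.14  0.84 -1.42]
tool shift to goal [0.3034 0.0376 0.0131]
spin 0.3027
```

View pics/scene6c.png

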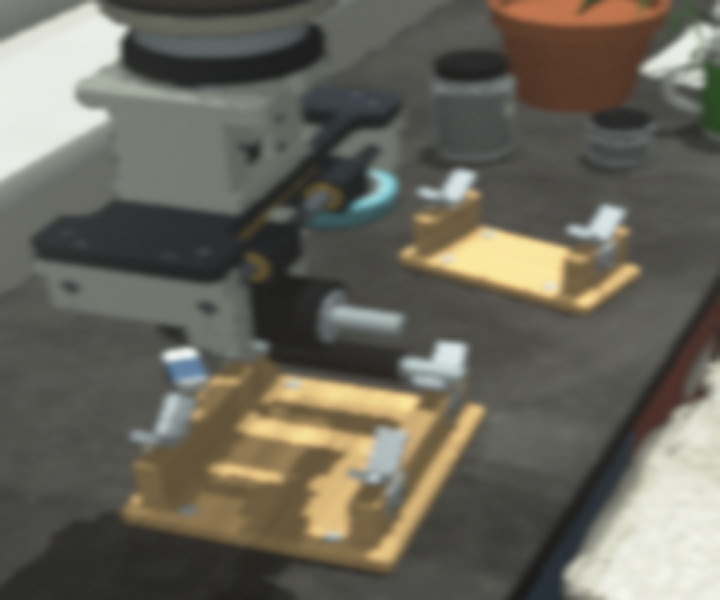

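The roller hangs level in the jaws, clear of the empty saddles. The near spindle end shows at crop (405,322), which is image (261,207). I'll check the along-spindle offset and tilt from this end.

```bash
python3 - <<'E'
from h import *
s=load("pics/scene6.pkl")
a=np.radians(19.2); c=np.array([0.4735,-0.0362,0.163]); u=np.array([np.cos(a),np.sin(a),0])
print("axis end",proj(s,[c-0.065*u, c-0.060*u, c-0.07*u,c-0.035*u]).round(1).tolist())
im=s["image"]; cv2.imwrite("pics/end6.png",cv2.resize(im[185:230,220:285],None,fx=10,fy=10,interpolation=cv2.INTER_CUBIC))
E
```

```text
axis end [[257.5, 208.3], [254.6, 207.7], [260.5, 208.9], [240.3, 204.9]]
```

View pics/end6.png

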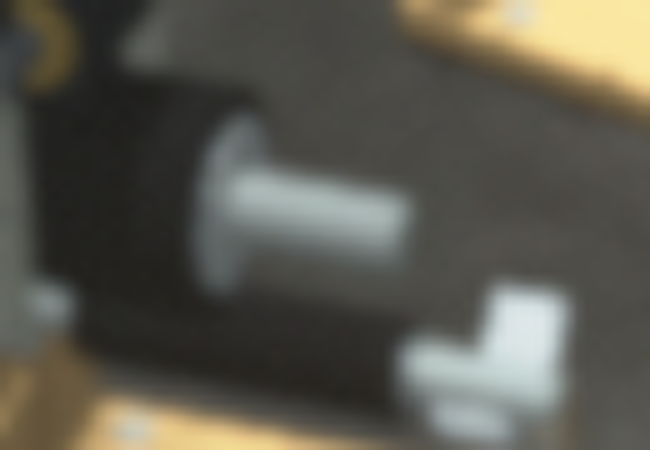

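The spindle end shows about 2 px beyond the prediction, so the roller sits roughly 2 to 3 mm nearer the robot than the grasp centre. That is small and I'll allow for it. Moving across to the cradle.

Call:
{"fn": "arm_command", "kwargs": {
  "targets": [
    [[0.01,0.001,0],0,1],
    [[0.02,0.002,0],0,1],
    [[0.025,0.003,0],0,1],
    [[0.026,0.003,0],0,1],
    [[0.026,0.003,0],0,1]
  ]
}}

```text
t: 5.55
tcp_pos: [0.4966, -0.1431, 0.1417]
tool_rot: [0.815, -0.579, -0.001, 0.0]
wrist_force: [-0.3, 1.1, -3.5]
gripper_width: 0.0395
```

Call:
{"fn": "arm_command", "kwargs": {
  "targets": [
    [[0.026,0.003,0],0.02,1],
    [[0.026,0.003,0],0.03,1],
    [[0.026,0.003,0],0.04,1],
    [[0.022,0.003,0],0.05,1],
    [[0.016,0.002,0],0.05,1]
  ]
}}

```text
t: 5.97
tcp_pos: [0.5152, -0.2598, 0.1414]
tool_rot: [0.755, -0.656, -0.001, 0.001]
wrist_force: [0.4, -0.4, -3.2]
gripper_width: 0.0392
```

```bash
python3 - <<'E'
from st import *
st((0.5405,-0.335,0.131),-88.1)
E
```

```text
t 5.97 tcp [ 0.5152 -0.2598  0.1414] jawaz -81.95 tilt 0.11 F [ 0.42 -0.43 -3.24] w 0.0392 q [ 0.53  0.46 -0.22  1.78  0.12  0.92 -1.17]
tool shift to goal [ 0.078  -0.0146  0.0104]
spin 0.1074
```

Call:
{"fn": "arm_command", "kwargs": {
  "targets": [
    [[0.016,-0.003,0],0.05,1],
    [[0.02,-0.003,0],0.04,1],
    [[0.02,-0.004,0],0.017,1],
    [[0.014,-0.003,0],0,1],
    [[0.006,-0.002,0],0,1]
  ]
}}

```text
t: 6.38
tcp_pos: [0.5363, -0.3338, 0.1416]
tool_rot: [0.72, -0.694, -0.0, 0.001]
wrist_force: [-0.2, -0.8, -2.9]
gripper_width: 0.0392
```

```bash
python3 - <<'E'
from st import *
st((0.5405,-0.335,0.131),-88.1)
d=snap("scene","7"); 
cv2.imwrite("pics/scene7c.png",cv2.resize(d["image"][110:220,230:350],None,fx=6,fy=5.4,interpolation=cv2.INTER_CUBIC))
d=snap("top","7",1.5)
E
```

```text
t 6.38 tcp [ 0.5363 -0.3338  0.1416] jawaz -87.97 tilt 0.1 F [-0.2  -0.8  -2.89] w 0.0392 q [ 0.59  0.53 -0.17  1.64  0.11  0.98 -1.16]
tool shift to goal [ 0.0014 -0.0042  0.0106]
spin 0.0023
```

View pics/scene7c.png

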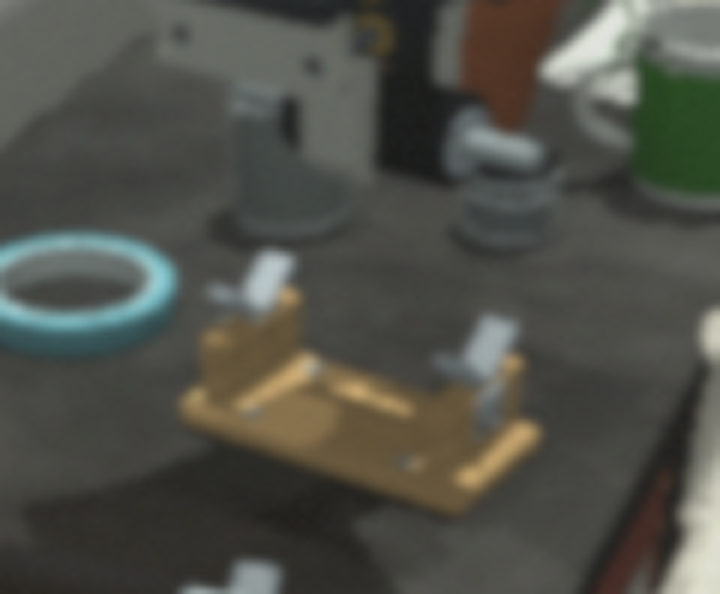

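View pics/top7.png

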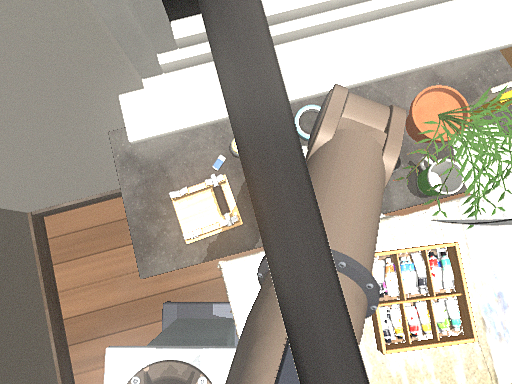

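Thin roller still in place (top view 221,200). The held roller's near spindle end is at crop (545,155), the far end at (237,97). I'll check these against the cradle saddles in the scene image.

```bash
python3 - <<'E'
from h import *
s=load("pics/scene7.pkl")
a=np.radians(2.0); u=np.array([np.cos(a),np.sin(a),0]); c=np.array([0.5363,-0.3338,0.1606])
C=lambda p:((p-np.array((230,110))+.5)*np.array((6,5.4))-.5).round(0).tolist()
for off in (0,-0.003,-0.006):
    print(off,"near end",C(proj(s,[c+(off-0.065)*u])),"near sleeve",C(proj(s,[c+(off-0.035)*u])),"far end",C(proj(s,[c+(off+0.065)*u])))
# predicted cradle features for pose (0.538,-0.335,2deg)
v=np.array([-u[1],u[0],0]); o=np.array([0.538,-0.335,0])
for n,p in {"+tipL":(52,18.5,70),"+tipR":(52,-18.5,70),"-tipL":(-52,18.5,70),"-tipR":(-52,-18.5,70),"c++":(67,33,12),"c-+":(-67,33,12),"c--":(-67,-33,12),"b+":(59,33,12),"bi+":(45,33,12),"bi-":(-45,33,12)}.items():
    P=o+u*p[0]/1e3+v*p[1]/1e3+[0,0,p[2]/1e3]; print(n,C(proj(s,[P])))
im=s["image"]; cv2.imwrite("pics/s7b.png",cv2.resize(im[120:160,262:330],None,fx=10,fy=10,interpolation=cv2.INTER_CUBIC))
# saddle blobs stand reference in first scene: centroid offset of plate vs model
s0=load("pics/scene0.pkl"); hsv=cv2.cvtColor(s0["image"],cv2.COLOR_BGR2HSV)
E
```

```text
0 near end [[528.0, 159.0]] near sleeve [[456.0, 140.0]] far end [[233.0, 82.0]]
-0.003 near end [[536.0, 161.0]] near sleeve [[463.0, 142.0]] far end [[240.0, 84.0]]
-0.006 near end [[543.0, 162.0]] near sleeve [[470.0, 144.0]] far end [[246.0, 85.0]]
+tipL [[232.0, 290.0]]
+tipR [[284.0, 257.0]]
-tipL [[455.0, 360.0]]
-tipR [[505.0, 324.0]]
c++ [[182.0, 403.0]]
c-+ [[462.0, 502.0]]
c-- [[547.0, 433.0]]
b+ [[197.0, 409.0]]
bi+ [[225.0, 419.0]]
bi- [[413.0, 485.0]]
```

View pics/s7b.png

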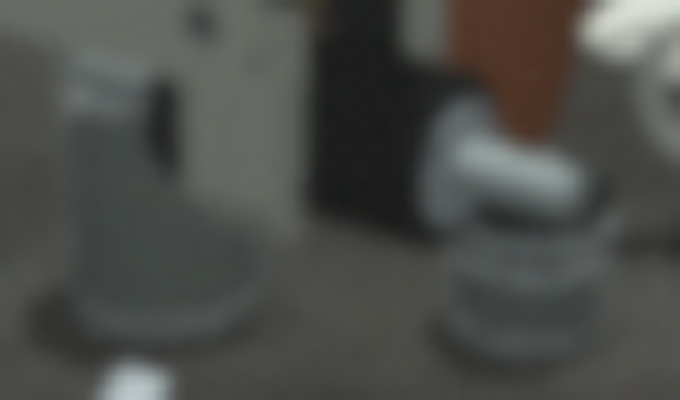

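The cradle pose (0.538, −0.335, 2°) reprojects well onto its corners and tips. The roller sits about 3.5 mm towards its near end in the grip, with a slight 2 to 3° pitch (near end up), both tolerable. I'll shift to compensate and lower in stages.

Call:
{"fn": "arm_command", "kwargs": {
  "targets": [
    [[0.001,-0.004,0.006],0.002,1],
    [[0,-0.001,0.014],0,1],
    [[0,0,0.016],0,1],
    [[0,0,0.014],0,1],
    [[0,0,0.01],0,1]
  ]
}}

```text
t: 6.9
tcp_pos: [0.5418, -0.3297, 0.0809]
tool_rot: [0.721, -0.693, -0.001, -0.0]
wrist_force: [0.2, 0.2, -2.8]
gripper_width: 0.0392
```

```bash
python3 - <<'E'
from st import *
st((0.5413,-0.335,0.042),-88.0)
d=snap("scene","8"); 
cv2.imwrite("pics/scene8c.png",cv2.resize(d["image"][130:220,240:340],None,fx=7,fy=6.5,interpolation=cv2.INTER_CUBIC))
E
```

```text
t 6.9 tcp [ 0.5418 -0.3297  0.0809] jawaz -87.79 tilt 0.13 F [ 0.17  0.24 -2.79] w 0.0392 q [ 0.58  0.6  -0.17  1.69  0.12  0.86 -1.18]
tool shift to goal [0.0054 0.0007 0.0389]
spin 0.0037
```

View pics/scene8c.png

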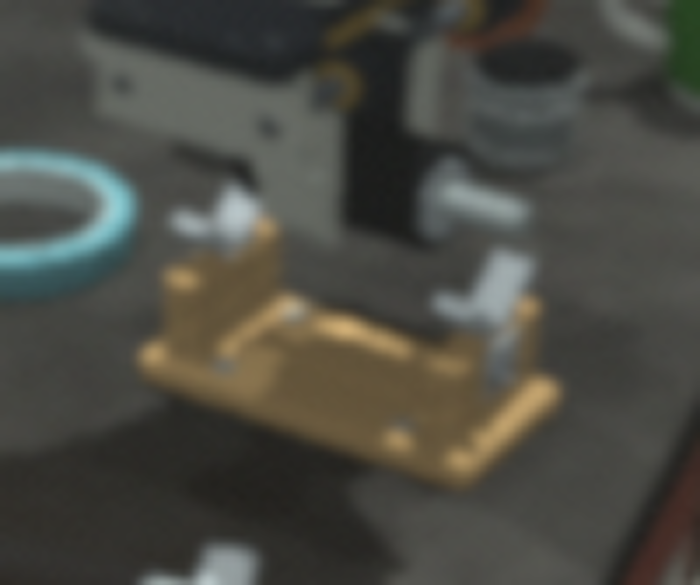

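Call:
{"fn": "arm_command", "kwargs": {
  "targets": [
    [[0.002,0,0.003],0.002,1],
    [[0.002,0,0.006],0.002,1],
    [[0.001,0,0.007],0,1],
    [[0,0,0.005],0,1],
    [[0,0,0.002],0,1]
  ]
}}

```text
t: 7.37
tcp_pos: [0.542, -0.3368, 0.059]
tool_rot: [0.718, -0.696, -0.0, 0.0]
wrist_force: [-0.0, -0.2, -3.3]
gripper_width: 0.0394
```

```bash
python3 - <<'E'
from st import *
st((0.5413,-0.335,0.042),-88.0)
d=snap("scene","9"); 
cv2.imwrite("pics/scene9c.png",cv2.resize(d["image"][130:220,240:340],None,fx=7,fy=6.5,interpolation=cv2.INTER_CUBIC))
E
```

```text
t 7.37 tcp [ 0.542  -0.3368  0.059 ] jawaz -88.14 tilt 0.04 F [-0.   -0.2  -3.26] w 0.0394 q [ 0.58  0.63 -0.16  1.7   0.13  0.82 -1.18]
tool shift to goal [-0.0018  0.0006  0.017 ]
spin -0.0025
```

View pics/scene9c.png

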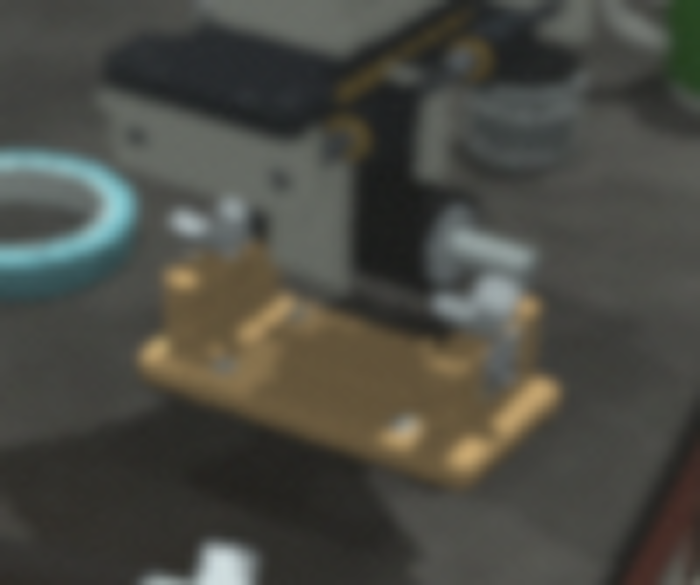

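The near spindle (530,258) is over the near V (490,300) and there is no contact yet. Lowering slowly.

Call:
{"fn": "arm_command", "kwargs": {
  "targets": [
    [[-0.001,0,0.002],0,1],
    [[0,0,0.003],0,1],
    [[0,0,0.002],0,1],
    [[0,0,0.002],0,1],
    [[0,0,0.001],0,1]
  ]
}}

```text
t: 7.83
tcp_pos: [0.5423, -0.3357, 0.0495]
tool_rot: [0.719, -0.695, -0.0, 0.0]
wrist_force: [0.8, -0.2, -2.6]
gripper_width: 0.0392
```

```bash
python3 - <<'E'
from st import *
st((0.5413,-0.335,0.042),-88.0)
E
```

```text
t 7.83 tcp [ 0.5423 -0.3357  0.0495] jawaz -88.12 tilt 0.01 F [ 0.76 -0.21 -2.64] w 0.0392 q [ 0.58  0.64 -0.16  1.7   0.13  0.8  -1.18]
tool shift to goal [-0.0008  0.0009  0.0075]
spin -0.0021
```

Call:
{"fn": "arm_command", "kwargs": {
  "targets": [
    [[0,0,0.001],0,1],
    [[0,0,0.001],0,1],
    [[0,0,0.001],0,1],
    [[0,0,0.001],0,1],
    [[0,0,0.001],0,1]
  ]
}}

```text
t: 8.25
tcp_pos: [0.5424, -0.3358, 0.0447]
tool_rot: [0.719, -0.695, 0.0, -0.0]
wrist_force: [0.9, -0.3, -3.3]
gripper_width: 0.0394
```

```bash
python3 - <<'E'
from st import *
st((0.5413,-0.335,0.042),-88.0)
d=snap("scene","10"); 
cv2.imwrite("pics/scene10c.png",cv2.resize(d["image"][130:220,240:340],None,fx=7,fy=6.5,interpolation=cv2.INTER_CUBIC))
E
```

```text
t 8.25 tcp [ 0.5424 -0.3358  0.0447] jawaz -88.13 tilt 0.01 F [ 0.92 -0.27 -3.31] w 0.0394 q [ 0.58  0.65 -0.16  1.71  0.14  0.8  -1.18]
tool shift to goal [-0.0008  0.001   0.0027]
spin -0.0022
```

View pics/scene10c.png

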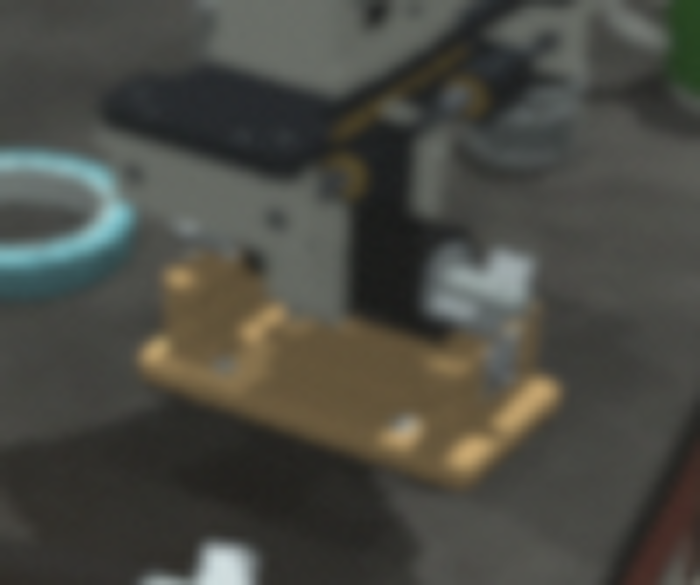

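The near spindle now lies inside the near saddle (485,285), and the force still shows the roller's weight hanging. Lowering the last 3 mm.

Call:
{"fn": "arm_command", "kwargs": {
  "targets": [
    [[0,0,0.001],0,1],
    [[0,0,0.001],0,1],
    [[0,0,0.001],0,1],
    [[0,0,0],0,1],
    [[0,0,0],0,1]
  ]
}}

```text
t: 8.72
tcp_pos: [0.5428, -0.3348, 0.0428]
tool_rot: [0.719, -0.695, 0.0, -0.0]
wrist_force: [-3.0, 4.7, 7.7]
gripper_width: 0.0395
```

```bash
python3 - <<'E'
from st import *
st((0.5413,-0.335,0.042),-88.0)
E
```

```text
t 8.72 tcp [ 0.5428 -0.3348  0.0428] jawaz -88.07 tilt 0.05 F [-2.97  4.74  7.66] w 0.0395 q [ 0.58  0.65 -0.16  1.71  0.14  0.79 -1.18]
tool shift to goal [0.0001 0.0015 0.0008]
spin -0.0013
```

Contact: the wrist force has gone from −3.3 to +7.7 N, so the spindle bears on the Vs with a small sideways load. I'll ease the grip so the roller settles, then open slowly.

Call:
{"fn": "arm_command", "kwargs": {
  "targets": [
    [[-0.001,0,0],0,1],
    [[0,0,0],0,1],
    [[0,0,0],0,1],
    [[0,0,0],0,1],
    [[0,0,0],0,1]
  ],
  "force": 4
}}

```text
t: 9.13
tcp_pos: [0.5427, -0.3346, 0.0419]
tool_rot: [0.719, -0.695, 0.0, -0.0]
wrist_force: [1.0, 3.2, 2.2]
gripper_width: 0.0398
```

```bash
python3 - <<'E'
from st import *
st((0.5413,-0.335,0.042),-88.0)
d=snap("scene","11"); 
cv2.imwrite("pics/scene11c.png",cv2.resize(d["image"][130:220,240:340],None,fx=7,fy=6.5,interpolation=cv2.INTER_CUBIC))
E
```

```text
t 9.13 tcp [ 0.5427 -0.3346  0.0419] jawaz -88.11 tilt 0.04 F [0.96 3.21 2.24] w 0.0398 q [ 0.57  0.65 -0.16  1.71  0.14  0.79 -1.19]
tool shift to goal [ 0.0004  0.0014 -0.0001]
spin -0.002
```

View pics/scene11c.png

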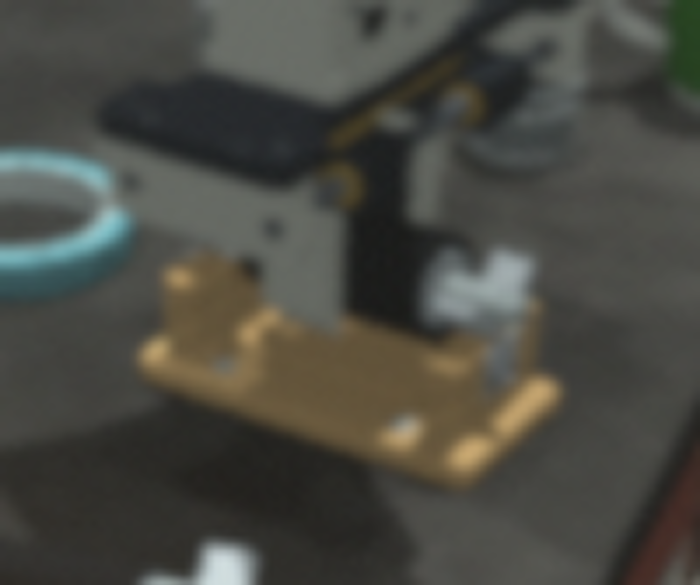

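The roller sits low in the near V with the TCP at 0.042, the same height as at the grasp. Opening slowly.

Call:
{"fn": "arm_command", "kwargs": {
  "targets": [
    [[-0.001,0,0],0,0.12],
    [[0,0,0],0,0.08],
    [[0,0,0],0,0.03],
    [[0,0,0],0,-0.05],
    [[0,0,0],0,-0.12]
  ]
}}

```text
t: 9.6
tcp_pos: [0.542, -0.3341, 0.0415]
tool_rot: [0.718, -0.696, -0.0, 0.0]
wrist_force: [-0.3, -1.1, 0.4]
gripper_width: 0.05
```

```bash
python3 - <<'E'
from st import *
st((0.5413,-0.335,0.042),-88.0)
d=snap("scene","12"); 
cv2.imwrite("pics/scene12c.png",cv2.resize(d["image"][130:220,240:340],None,fx=7,fy=6.5,interpolation=cv2.INTER_CUBIC))
E
```

```text
t 9.6 tcp [ 0.542  -0.3341  0.0415] jawaz -88.15 tilt 0.02 F [-0.35 -1.09  0.38] w 0.05 q [ 0.57  0.65 -0.16  1.71  0.14  0.79 -1.19]
tool shift to goal [ 0.0009  0.0007 -0.0005]
spin -0.0026
```

View pics/scene12c.png

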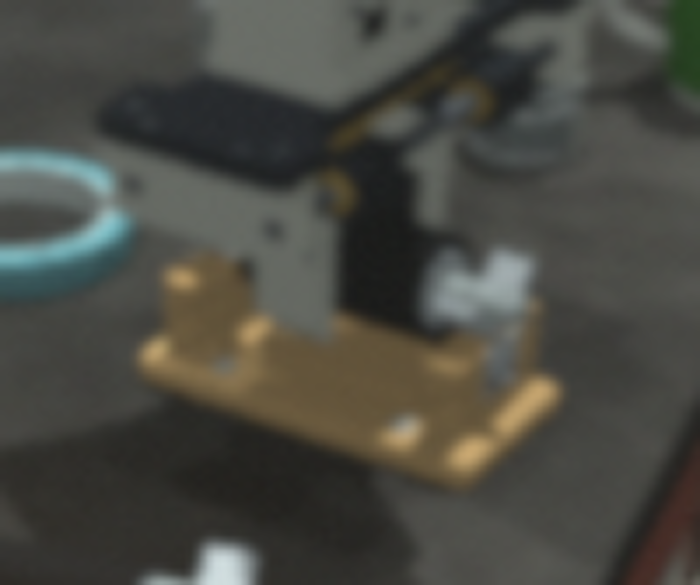

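Released: the force is near zero at 50 mm opening and the roller stays put. I'll open to about 70 mm, then rise straight up.

Call:
{"fn": "arm_command", "kwargs": {
  "targets": [
    [[0,0,0],0,-0.3],
    [[0,0,0],0,-0.45],
    [[0,0,0],0,-0.52],
    [[0,0,-0.004],0,-0.52],
    [[0,0,-0.008],0,-0.52]
  ]
}}

```text
t: 10.07
tcp_pos: [0.5416, -0.3335, 0.0533]
tool_rot: [0.719, -0.695, -0.001, 0.0]
wrist_force: [-0.4, 0.1, 0.5]
gripper_width: 0.0694
```

Call:
{"fn": "arm_command", "kwargs": {
  "targets": [
    [[0,0,-0.01],0,-0.52],
    [[0,0,-0.012],0,-0.52],
    [[0,0,-0.014],0,-0.52],
    [[0,0,-0.014],0,-0.52],
    [[0,0,-0.014],0,-0.52]
  ]
}}

```text
t: 10.48
tcp_pos: [0.5426, -0.3339, 0.1199]
tool_rot: [0.719, -0.695, 0.001, -0.0]
wrist_force: [0.2, 0.3, 0.3]
gripper_width: 0.07
```

Call:
{"fn": "arm_command", "kwargs": {
  "targets": [
    [[0,0,-0.018],0,-0.52],
    [[0,0,-0.02],0,-0.52],
    [[0,0,-0.02],0,-0.52],
    [[0,0,-0.016],0,-0.52],
    [[0,0,-0.006],0,-0.52]
  ]
}}

```text
t: 10.9
tcp_pos: [0.5436, -0.3344, 0.202]
tool_rot: [0.719, -0.695, 0.003, -0.001]
wrist_force: [0.6, 0.2, -0.3]
gripper_width: 0.0697
```

```bash
python3 - <<'E'
from st import *
st()
d=snap("scene","13"); 
cv2.imwrite("pics/scene13c.png",cv2.resize(d["image"][110:290,180:340],None,fx=4.5,fy=3.3,interpolation=cv2.INTER_CUBIC))
d=snap("top","13",1.4)
E
```

```text
t 10.9 tcp [ 0.5436 -0.3344  0.202 ] jawaz -88.12 tilt 0.3 F [ 0.62  0.23 -0.3 ] w 0.0697 q [ 0.59  0.48 -0.18  1.56  0.09  1.1  -1.15]
```

View pics/scene13c.png

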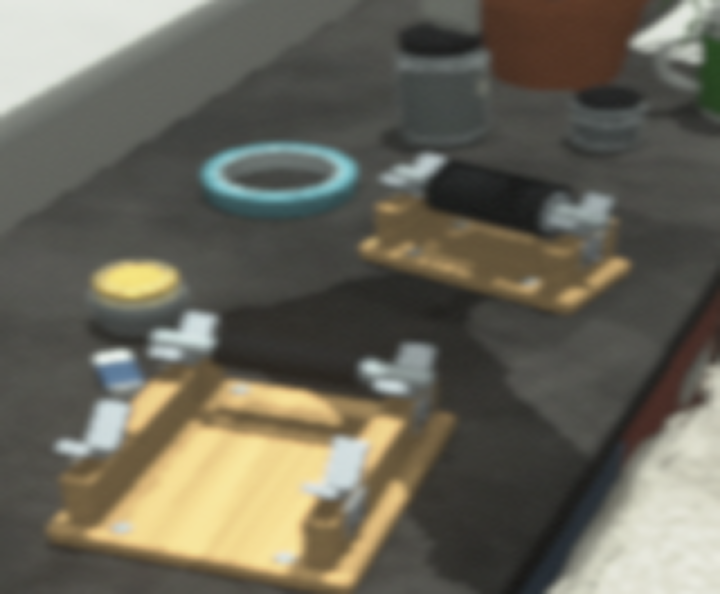

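View pics/top13.png

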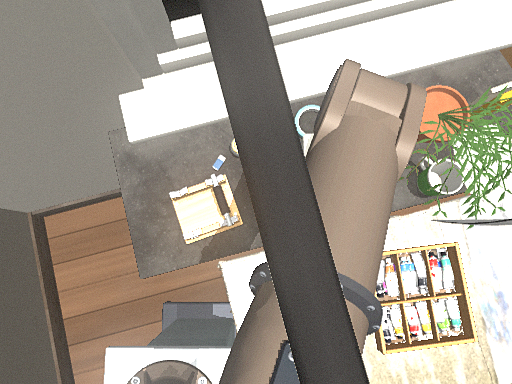

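The thick roller lies in the single rest (sleeve about 505,195 in the crop) and the thin one is still in the stand. I'll check both numerically.

```bash
python3 - <<'E'
from h import *
s=load("pics/scene13.pkl"); t=load("pics/top13.pkl"); t0=load("pics/top0.pkl")
im=s["image"]; k=8; x0,y0=258,150
cv2.imwrite("pics/s13z.png",cv2.resize(im[y0:y0+55,x0:x0+72],None,fx=k,fy=k,interpolation=cv2.INTER_CUBIC))
a=np.radians(2.0); u=np.array([np.cos(a),np.sin(a),0]); o=np.array([0.538,-0.335,0.06])
C=lambda P:((proj(s,[P])-np.array((x0,y0))+.5)*k-.5).round(0).tolist()
for d in (0,0.005,-0.005): print(d,"far end",C(o+(d+.065)*u),"far slv",C(o+(d+.035)*u),"near slv",C(o+(d-.035)*u),"near end",C(o+(d-.065)*u))
cv2.imwrite("pics/t13z.png",np.hstack([cv2.resize(q["image"][165:252,160:255],None,fx=4,fy=4,interpolation=cv2.INTER_CUBIC) for q in (t0,t)]))
E
```

```text
0 far end [[86.0, 102.0]] far slv [[166.0, 130.0]] near slv [[365.0, 199.0]] near end [[455.0, 230.0]]
0.005 far end [[73.0, 97.0]] far slv [[153.0, 125.0]] near slv [[350.0, 194.0]] near end [[439.0, 225.0]]
-0.005 far end [[99.0, 106.0]] far slv [[180.0, 134.0]] near slv [[379.0, 204.0]] near end [[470.0, 236.0]]
```

View pics/s13z.png

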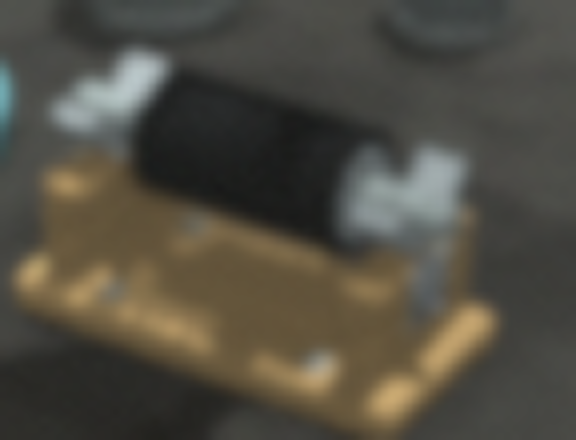

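View pics/t13z.png

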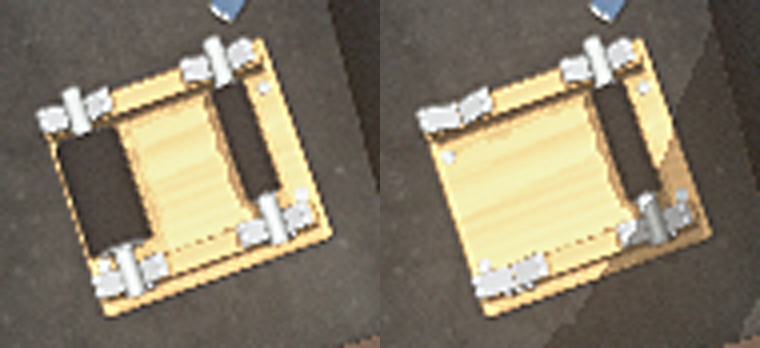

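The near sleeve face sits at (362,195) in the zoom, against (365,199) predicted for a centred seat at 60 mm, so the roller is seated within about 2 mm. The thin roller looks identical before and after. I'll hold briefly, then hand in.

Call:
{"fn": "arm_command", "kwargs": {
  "targets": [
    [[0,0,-0.004],0,-0.52],
    [[0,0,0],0,-0.52],
    [[0,0,0],0,-0.52],
    [[0,0,0],0,-0.52],
    [[0,0,0],0,-0.52]
  ]
}}

```text
t: 11.42
tcp_pos: [0.542, -0.3336, 0.201]
tool_rot: [0.719, -0.695, -0.001, 0.0]
wrist_force: [-0.6, -0.0, 0.3]
gripper_width: 0.0702
```

```bash
python3 - <<'E'
from st import *
st()
a=load("pics/scene13.pkl")["image"]; d=snap("scene","14")
print("cradle diff",cv2.absdiff(a,d["image"])[150:205,258:330].mean().round(2),"thin diff",cv2.absdiff(a,d["image"])[200:240,205:285].mean().round(2))
print(job.sign_off())
E
```

```text
t 11.42 tcp [ 0.542  -0.3336  0.201 ] jawaz -88.12 tilt 0.07 F [-0.58 -0.    0.32] w 0.0702 q [ 0.59  0.48 -0.18  1.56  0.09  1.1  -1.15]
cradle diff 0.73 thin diff 0.66
the job is handed in; nothing more can be done
None
```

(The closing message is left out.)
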